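# Thread the spindle through the tape-roll stand

### The arm

A 6-joint arm with a two-finger parallel gripper is mounted at the origin on a cart in front of the work surface, level with it; the furniture and walls round the work are solid. World frame = base frame: x ahead of the robot, y to its left, z up, the work surface at z = 0. Lengths are in mm, angles in rad, forces in N, time in s.
With the tool pointing down it reaches from about 250 to 800 mm from the base axis. Payload 3.9 kg.
Tool frame: the origin (TCP) lies at the very end of the fingers, on their centre line; the grasp point (between the pads) lies 19 mm behind it (bot.grasp_offset is the distance from the TCP to the grasp point, in mm); z points along the fingers, y is the line along which they close (so a half turn about z gives the same grasp; the last joint's range is limited). The gripper opens to 85 mm and grips with 20 to 120 N. Pads are 22 mm wide; open, the fingers measure 114 mm over their backs; the gripper's body (76 mm by 85 mm) begins 54 mm behind the grasp point. The pads swing forward as they close: fully open they stand 13 mm farther back than shut.
Start: joints at [1.219, 0.26, -0.138, 1.173, 0, 1.571], TCP at [180.904, 492.838, 231.304] pointing down, gripper open.
Joint ranges: [-2.78, 2.78], [-0.83, 1.72], [-1.28, 1.37], [-1.9, 2.12], [-1.57, 1.48], [-3.14, 3.14]. Speed limits (rad/s): [2.57, 2.57, 3.14, 3.14, 3.14, 3.14].

### API

Orientations are given as a unit quaternion [x, y, z, w].
In Python, from bench import sense, optics, bot, spotter gives the robot as it stands.
- The arm moves only by the tool drive_tool, never from a script. Its argument "commands" is a list of rows, each a list of 5 numbers: the opening, from -1 (shut) to 1 (fully open), then the shift along the world's x, y, z in mm, then the turn about the world's z in rad. In form: [[grip, x, y, z, turn], ...]. A call has 1 to 5 rows; each row shifts and turns the commanded pose from where the row before left it; what a row does not reach is not made up. A row lasts 1/8 s, in which the tool goes at most 62.5 mm and 10.7 degrees, less where a joint would pass 70% of its speed; a pose out of reach is approached as far as the arm can. A call with a gripper value outside its range is refused whole. The fingers move at their own pace and stop on an object; "grip_force" is the grip in N (left out, the last holds). Time passes only in rows, so rows that do not move let the fingers close. It gives the time, the measured TCP pose, the force, the opening and the grip force at its end, in the units of the state.
- sense(): the state, without advancing time (a new reading comes with each control period).
- optics.grab_frame(name): name is "scene" or "top" or "wrist"; returns a dict with "frame" (420x560x3 uint8, blue, green, red), "intrinsics" (3x3 intrinsics, pixels), "extrinsics" (4x4, takes a point from camera to world coordinates). Camera axes: x right, y down, z forward; pixel columns grow to the right and rows downward; lengths in mm; the calibration is good to about 2 mm. The wrist camera is an equidistant fisheye: a pixel r from the principal point sees the ray r / f radians off the axis. A picture is of the moment at which its call begins. There is no depth.
- bot.sign_off(): hands the job in; it is judged then, once.
Trained networks look in a picture, given as the dict that the camera call returned (one of the last four; its "shot" number tells which), for a name from the list of things; names that differ only in an ending like _2 or _b are one class to them, and where a whole thing is asked for, a point or a joint stands for the part that bears it (a point fixed in the world has none). Each returns a list of dicts, best first, with "score" (0 to 1); they miss things now and then, are a little off and sometimes report something else, mostly with a low value. They report only what shows in the picture. A call takes as long as a camera call. They do not tell look-alikes from the thing itself.
- spotter.cut_out(picture, thing): "region" (420x560 bool, what is visible of it).
- spotter.landmark_of(picture, thing): "centre" ([x, y, z] in mm, in world coordinates, good to about 4 mm: a listed point, or the origin of a listed thing).
The state is a dict: "time_s": time; "joints": joint angles; "qd": joint speeds; "joint_torque": joint torques, N m; "position": TCP position; "ee_rot": TCP orientation; "contact_force": force on the tool from outside, world axes, zero at the start; "wrist_torque": the same for the moment, N m; "width": finger opening in mm; "grasp_force": force on a finger pad.
Only numpy, scipy, OpenCV 4.12 (cv2) and the standard library are available. Lean on these libraries where they do the work, as an engineer would, in place of code of your own. Each camera call takes 0.05 s, during which the arm holds its last target. There are 200 camera calls.

### The job

Take the knobbed steel spindle out of the grey bin and thread it, tip first, from the right-hand side through the stand's first cheek, both rolls of tape and the second cheek, until the shoulder of its knob is home against the first cheek. The rolls must stay in their cradle, and the spray can must be left standing.

Things in the scene. Friction and masses are not known exactly. Their poses are not given: they have to be found in the camera images.
- spindle: Steel spindle with a black knob, 130 g. Origin on its axis at the knob's shoulder, +y along the axis to the tip. Shank 12 mm thick, y = 0 to 142 mm, tapering to 5 mm at y = 160; knob 26 mm thick, y = -34 to 0. Centre of mass near y = 72 mm. In the bin it lies level, axis 30 mm above the table, and is lifted by the shank (free from y = 10 to 105 mm); it may roll about its axis.
- spindle_tip (a point): the point of the spindle's tapered end, on its axis
- knob (a point): Centre of the knob, on the axis, 17 mm behind the shoulder. In the bin, fingers cannot get beside the knob. Fingers on the shank cannot pass the first cheek: with some 100 mm pushed in, the spindle can be let go, rests in the holes, and is taken again by the knob to bring it home.
- bin: Fixed open grey bin, 170 x 220 x 40 mm high, walls and floor 5 mm; origin at the centre of its underside. The spindle lies on its line x = 0, tip to +y, shoulder near y = -65 mm. Knob pocket: two 10 mm blocks 48 mm high, 32 mm apart, y = -105 to -64. Shank rest at y = 49 to 61, 36 mm high, 40 wide. A drill bit lies at x = 68 mm, a 54 mm disc at x = -50, y = 60.
- stand: Fixed tape-roll stand, base 120 x 125 x 10 mm; origin at the centre of its underside, z up, y along the holes' common axis, 58 mm above the table. Two upright cheeks 10 mm thick, 70 mm wide, tops 80 mm above the table, outer faces at y = -52.5 (first cheek) and +52.5 mm (second), each with an 20 mm hole. Two bars between them cradle the rolls, cores in line with the holes.
- near_hole (a point): Centre of the hole in the outer face of the first cheek (stand's -y side, on the robot's right); axes as the stand's. The spindle goes in here, towards the stand's +y.
- far_hole (a point): centre of the hole in the outer face of the second cheek; its axes are those of the stand
- roll_near: Loose roll of beige tape beside the first cheek: outer diameter 64 mm, 38 mm wide, core hole 22 mm, 80 g; origin at its centre, y along its axis. Its top is 90 mm above the table
- roll_far: The same kind of roll, beside the second cheek
- spray_can: Slim spray can, diameter 52 mm, 151 mm high, standing loose on the table; origin at the centre of its underside, z up
Things that resemble listed ones, but are neither listed nor needed, are in the scene too. There is more than one size of the spindle; the job needs the larger. Leave any turquoise look-alike of the roll_near alone.

How it is judged (in metres and radians):
At the end, for the whole second after the job is handed in: Spindle at rest through both cheeks and rolls: knob shoulder within 5 mm of the first cheek and 6 mm of its hole's centre in x and z, tip at least 30 mm beyond the second cheek, axis within 0.08 rad of the stand's; both rolls' centres within 8 mm of the holes' axis in x and z (y of spindle in the frame of near_hole above -0.005 m and x of spindle in the frame of near_hole between -0.006 and 0.006 m and z of spindle in the frame of near_hole between -0.006 and 0.006 m and y of spindle_tip in the frame of far_hole above 0.03 m and angle between the y axis of spindle and the y axis of stand, either way round below 0.08 rad and x of roll_near in the frame of near_hole between -0.008 and 0.008 m and z of roll_near in the frame of near_hole between -0.008 and 0.008 m and x of roll_far in the frame of far_hole between -0.008 and 0.008 m and z of roll_far in the frame of far_hole between -0.008 and 0.008 m and linear speed of spindle below 0.02 m/s); the robot touches nothing.
It fails at once if a roll is knocked or lifted out of its cradle (25 mm from where it lay) (distance of any of roll_near, roll_far from where it was at the start of the episode above 0.025 m).
It fails at once if the spray can is tipped over (angle between spray_can's own z axis and vertical above 0.5 rad).
It also fails if it takes over 58 s, if anything falls off the work surface, if the arm or the gripper's body presses on something with over 40 N, if the wrist force passes 120 N, or if a joint passes its speed limit or range.

## Working session

There is one attempt and no reset: what is moved stays moved. The work goes in short steps, Python scripts to look and compute and a tool call to move; the robot and the scene stay as the last step left them, time stands still between calls to the robot, and variables do not carry over. Pictures are saved under pics/ and viewed, at most 10 in all, crops included, and the job is handed in when it is done.

Besides the shell and the picture viewer there is one more tool, called after ">>>" as name(argument=value, ...) on one line, values as JSON. drive_tool: Moves the arm, as the interface text tells. Its arguments: {"type":"object","properties":{"commands":{"type":"array","items":{"type":"array","items":{"type":"number"}}},"grip_force":{"type":"number"}},"required":["commands"]}

```bash
mkdir -p pics
cat > h.py <<'E'
import numpy as np, cv2
from bench import sense, optics, bot, spotter
def proj(f,P):
    E=np.linalg.inv(f["extrinsics"]); p=E[:3,:3]@np.array(P,float)+E[:3,3]; q=f["intrinsics"]@p; return q[:2]/q[2]
def ray(f,u,v,z):
    "pixel -> world point on plane z (pinhole cams)"
    E=np.array(f["extrinsics"]); d=E[:3,:3]@np.linalg.solve(f["intrinsics"],[u,v,1.]); o=E[:3,3]; return o+d*(z-o[2])/d[2]
E
python3 - <<'E'
from h import *
s=sense(); print({k:np.round(v,3) if not isinstance(v,dict) else v for k,v in s.items()})
for n in ["scene","top"]:
    f=optics.grab_frame(n); cv2.imwrite(f"pics/{n}0.png",f["frame"])
    print(n,np.round(f["extrinsics"],2).tolist(),np.round(f["intrinsics"],1).tolist())
    for t in ["spindle","spindle_tip","knob","bin","stand","near_hole","far_hole","roll_near","roll_far","spray_can"]:
        print(t,[(np.round(d["centre"]).tolist(),round(d["score"],2),np.round(proj(f,d["centre"])).tolist()) for d in spotter.landmark_of(f,t)][:4])
E
```

```text
{'time_s': np.float64(0.0), 'joints': array([ 1.219,  0.261, -0.139,  1.173,  0.   ,  1.571]), 'qd': array([-0.   ,  0.001, -0.   , -0.   ,  0.001, -0.001]), 'joint_torque': array([-2.0000e-03, -4.0568e+01,  2.5392e+01,  1.9000e-02, -0.0000e+00,
        0.0000e+00]), 'position': array([180.65 , 492.183, 230.454]), 'ee_rot': array([ 0.175,  0.985, -0.001, -0.   ]), 'contact_force': array([-0.326,  0.427,  0.663]), 'wrist_torque': array([0.017, 0.022, 0.012]), 'grasp_force': np.float64(0.0), 'width': np.float64(85.402)}
scene [[0.73, -0.31, 0.61, -240.62], [-0.68, -0.36, 0.64, -795.99], [0.02, -0.88, -0.48, 665.67], [0.0, 0.0, 0.0, 1.0]] [[533.9, 0.0, 275.6], [0.0, 533.9, 210.2], [0.0, 0.0, 1.0]]
spindle [([574.0, -283.0, 31.0], 0.69, [386.0, 266.0]), ([379.0, -186.0, 12.0], 0.56, [287.0, 289.0])]
spindle_tip [([341.0, -75.0, 1.0], 0.86, [237.0, 277.0]), ([572.0, -121.0, 35.0], 0.84, [328.0, 234.0])]
knob [([574.0, -303.0, 35.0], 0.87, [394.0, 268.0]), ([386.0, -193.0, 6.0], 0.84, [292.0, 292.0])]
bin [([574.0, -220.0, 2.0], 0.88, [361.0, 264.0])]
stand []
near_hole [([547.0, 135.0, 57
[... 644 characters left out ...]
0, 32.0], 0.76, [326.0, 172.0]), ([341.0, -78.0, 3.0], 0.75, [304.0, 265.0])]
knob [([575.0, -301.0, 31.0], 0.71, [398.0, 171.0]), ([384.0, -192.0, 12.0], 0.52, [351.0, 248.0])]
bin [([570.0, -221.0, 0.0], 0.79, [363.0, 174.0])]
stand [([548.0, 192.0, 1.0], 0.67, [197.0, 178.0])]
near_hole [([551.0, 136.0, 57.0], 0.79, [217.0, 174.0])]
far_hole [([546.0, 242.0, 56.0], 0.83, [171.0, 175.0]), ([550.0, 164.0, 59.0], 0.39, [205.0, 174.0])]
roll_near [([654.0, 46.0, -3.0], 0.91, [257.0, 138.0]), ([550.0, 164.0, 57.0], 0.78, [204.0, 174.0]), ([570.0, -128.0, 31.0], 0.65, [327.0, 171.0])]
roll_far [([550.0, 214.0, 56.0], 0.97, [183.0, 174.0])]
spray_can [([379.0, 311.0, 1.0], 0.97, [145.0, 245.0])]
```

```bash
ls; ls pics
```

```text
h.py
pics
scene0.png
top0.png
```

View pics/scene0.png

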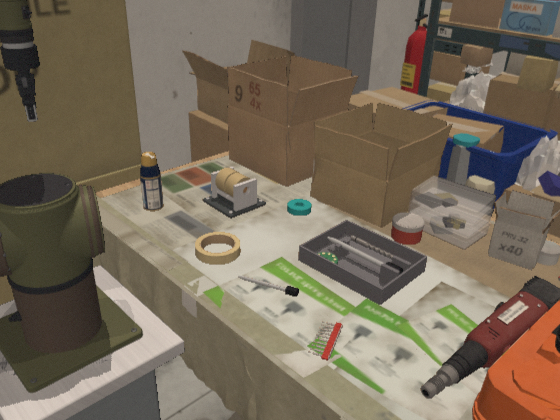

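Run:
```python
import cv2
i=cv2.imread("pics/top0.png")[90:300,120:440]
cv2.imwrite("pics/topc.png",cv2.resize(i,None,fx=2.5,fy=2.5,interpolation=cv2.INTER_CUBIC))
```

```text
(no output)
```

View pics/topc.png

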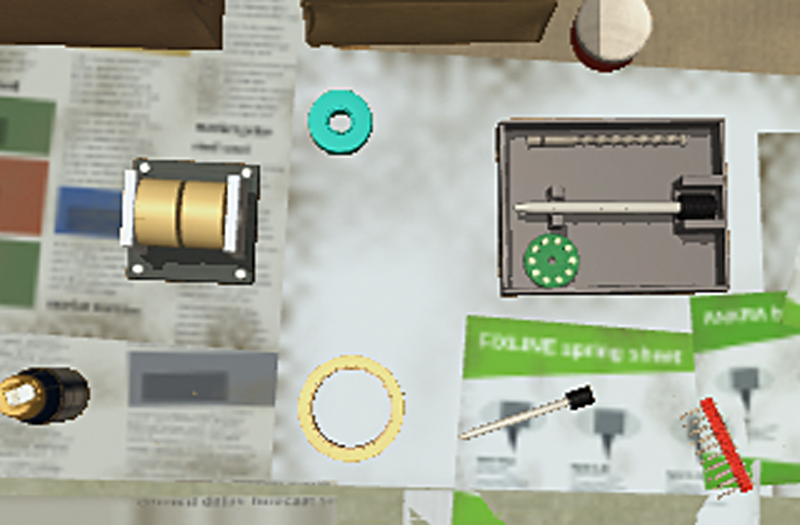

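The scene picture shows the bin at about (362,262) and the stand at about (235,190). There are two spindle candidates:
- **In the bin:** top view px (326–406,172), crop (515–715,207). About 195 mm long with the thicker shank, lying in the knob pocket.
- **Loose on the table:** top view px (304–357,250–265), crop (460–595,415). Clearly smaller and not in the bin.

The enlarged crop confirms the one in the bin is the one meant. The turquoise ring at crop (340,122) is the look-alike to leave alone. Next I'll fit the axes.

Run:
```python
from h import *
f=optics.grab_frame("top")
for d in spotter.cut_out(f,"spindle")[:2]:
    m=d["region"]; ys,xs=np.nonzero(m); print(d["score"],m.sum(),xs.min(),xs.max(),ys.min(),ys.max())
    P=np.array([ray(f,x,y,30)[:2] for x,y in zip(xs,ys)])
    vx,vy,x0,y0=cv2.fitLine(P.astype(np.float32),cv2.DIST_HUBER,0,.01,.01).ravel()
    t=(P-[x0,y0])@[vx,vy]; print("dir",vx,vy,"ends",np.array([x0,y0])+t.min()*np.array([vx,vy]),np.array([x0,y0])+t.max()*np.array([vx,vy]),np.ptp(t))
# cheeks: white
g=f["frame"][150:205,165:230]; h=cv2.cvtColor(g,cv2.COLOR_BGR2HSV)
m=((h[...,1]<25)&(h[...,2]>190)).astype(np.uint8)
n,l,st,c=cv2.connectedComponentsWithStats(m)
for i in range(1,n):
    if st[i,4]>20:
        ys,xs=np.nonzero(l==i); r=cv2.minAreaRect(np.c_[xs+165,ys+150].astype(np.float32)); b=cv2.boxPoints(r)
        print(st[i,4],[np.round(ray(f,*p,80)[:2],1).tolist() for p in b])
```

```text
0.86 369 329 405 168 176
dir 0.033697855 -0.9994321 ends [ 567.37092665 -132.53915132] [ 573.63587115 -318.34880026] 185.91523263541396
0.54 175 306 355 246 264
dir 0.33685887 -0.94155514 ends [345.37367173 -81.37647539] [ 387.37624804 -198.77799102] 124.68894315047302
190 [[601.3, 219.0], [604.7, 106.2], [593.0, 105.8], [589.6, 218.5]]
129 [[512.3, 243.4], [582.4, 242.0], [582.0, 232.1], [511.9, 233.6]]
131 [[510.9, 148.3], [580.6, 146.9], [580.3, 137.0], [510.6, 138.5]]
70 [[566.9, 118.7], [567.3, 104.9], [527.9, 103.5], [527.5, 117.2]]
23 [[522.8, 119.4], [523.2, 103.3], [516.3, 103.1], [515.8, 119.1]]
64 [[508.9, 118.8], [509.4, 102.8], [479.4, 101.8], [479.0, 117.8]]
50 [[476.7, 248.1], [483.0, 248.0], [480.9, 195.4], [474.7, 195.5]]
22 [[478.4, 165.8], [480.7, 165.8], [478.9, 120.0], [476.6, 120.1]]
```

>>> drive_tool(commands=[[1,60,-50,0,-0.18],[1,40,-60,0,-0.18],[1,40,-60,0,-0.18],[1,40,-60,0,-0.18],[1,40,-60,0,-0.18]], grip_force=80)

```text
time_s: 1.82
position: [368.6, 243.2, 231.6]
ee_rot: [0.588, 0.809, 0.001, 0.0]
contact_force: [0.8, 0.6, -0.9]
width: 85.5
grasp_force: 0.0
```

>>> drive_tool(commands=[[1,30,-60,0,-0.18],[1,30,-60,0,-0.139],[1,40,-60,0,0],[1,40,-60,0,0],[1,30,-60,0,0]])

```text
time_s: 2.45
position: [522.1, -28.8, 231.4]
ee_rot: [0.707, 0.707, 0.001, 0.0]
contact_force: [1.0, 0.2, 0.4]
width: 85.4
grasp_force: 0.0
```

>>> drive_tool(commands=[[1,30,-60,0,0.034],[1,15,-60,0,0],[1,0,-60,-30,0],[1,0,0,-20,0],[1,0,0,0,0]])

```text
time_s: 3.08
position: [562.2, -199.0, 181.4]
ee_rot: [0.696, 0.719, -0.001, -0.002]
contact_force: [-0.2, -0.2, 0.7]
width: 85.3
grasp_force: 0.0
```

Run:
```python
from h import *
s=sense(); print(s["position"],s["ee_rot"])
f=optics.grab_frame("wrist"); cv2.imwrite("pics/w1.png",f["frame"]); print(np.round(f["extrinsics"],3).tolist(),f["intrinsics"])
for t in ["spindle","spindle_tip","knob","bin"]:
    print(t,[(np.round(d["centre"],1).tolist(),round(d["score"],2)) for d in spotter.landmark_of(f,t)][:3])
```

```text
[ 562.18376544 -198.99916576  181.42652011] [ 0.69551623  0.71850706 -0.00084831 -0.0020146 ]
[[0.999, 0.032, 0.007, 560.81], [0.033, -0.952, -0.306, -119.963], [-0.004, 0.306, -0.952, 323.52], [0.0, 0.0, 0.0, 1.0]] [[325.1922621   0.        277.6193522]
 [  0.        325.1922621 210.6375311]
 [  0.          0.          1.       ]]
spindle [([576.4, -281.1, 31.7], 0.8), ([379.5, -182.5, 12.2], 0.78)]
spindle_tip [([566.4, -125.4, 29.8], 0.79), ([341.7, -74.3, 7.3], 0.6)]
knob [([571.8, -299.6, 28.1], 0.68), ([386.8, -191.7, 5.7], 0.68)]
bin [([569.2, -220.6, 1.9], 0.89)]
```

View pics/w1.png

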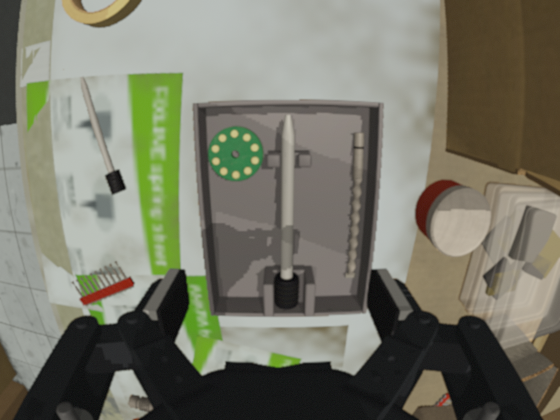

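The wrist view shows the large spindle in the bin, with its tip at (289,116) and shoulder at (287,277). I'll turn those pixels into positions.

```bash
cat >> h.py <<'E'
def fray(f,u,v,z):
    K=f["intrinsics"]; E=np.array(f["extrinsics"]); d=np.array([u-K[0,2],v-K[1,2]]); r=np.hypot(*d); a=r/K[0,0]
    w=E[:3,:3]@np.r_[d/r*np.sin(a),np.cos(a)]; return E[:3,3]+w*(z-E[2,3])/w[2]
E
python3 - <<'E'
from h import *
f=optics.grab_frame("wrist")
for p in [(289,116),(289,140),(288,200),(287.5,250),(287,277)]: print(p,np.round(fray(f,*p,30),1))
d=spotter.cut_out(f,"spindle")[0]; ys,xs=np.nonzero(d["region"])
P=np.array([fray(f,x,y,30)[:2] for x,y in zip(xs,ys)])
vx,vy,x0,y0=cv2.fitLine(P.astype(np.float32),cv2.DIST_HUBER,0,.01,.01).ravel()
print(d["score"],vx/vy,[x0+vx/vy*(y-y0) for y in(-125,-255,-285)],P[:,1].min(),P[:,1].max())
E
```

```text
(289, 116) [ 573.3 -125.    30. ]
(289, 140) [ 574.2 -146.9   30. ]
(288, 200) [ 575.8 -203.8   30. ]
(287.5, 250) [ 577.7 -255.9   30. ]
(287, 277) [ 578.7 -287.1   30. ]
0.96 -0.03293496 [np.float32(568.32263), np.float32(572.6042), np.float32(573.5922)] -326.9753102138185 -124.22710571764563
```

>>> drive_tool(commands=[[1,10,-56,0,0],[1,0,0,-50,0],[1,0,0,-50,0],[1,0,0,0,0]])

```text
time_s: 3.92
position: [570.3, -252.9, 79.8]
ee_rot: [0.695, 0.719, -0.002, -0.004]
contact_force: [0.5, 0.6, -0.4]
width: 85.5
grasp_force: 0.0
```

Run:
```python
from h import *
f=optics.grab_frame("wrist"); s=sense(); print(s["position"],s["ee_rot"])
d=spotter.cut_out(f,"spindle")[0]; ys,xs=np.nonzero(d["region"])
P=np.array([fray(f,x,y,30)[:2] for x,y in zip(xs,ys)])
vx,vy,x0,y0=cv2.fitLine(P.astype(np.float32),cv2.DIST_HUBER,0,.01,.01).ravel()
print(d["score"],vx/vy,[x0+vx/vy*(y-y0) for y in(-125,-255,-285)],P[:,1].min(),P[:,1].max())
i=f["frame"].copy(); i[d["region"]]=i[d["region"]]//2+np.array([0,0,127],np.uint8); cv2.imwrite("pics/w2.png",i)
```

```text
[ 572.56372479 -253.81092847   82.64223967] [ 6.94787618e-01  7.19212772e-01 -6.17672959e-04 -1.66509801e-03]
0.87 -0.32302985 [np.float32(382.86707), np.float32(424.86096), np.float32(434.55185)] -204.13839665742086 -89.26048389673659
```

View pics/w2.png

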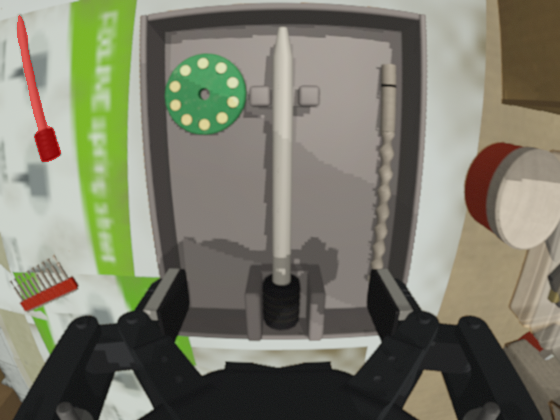

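The mask marked the small spindle, which I'm ignoring. The large one runs from (282,30) to (281,280), centred between the fingers at 175 and 385. I'll go down and grip.

>>> drive_tool(commands=[[1,0,-1,-40,0],[1,0,0,-20,0],[1,0,0,-9,0],[1,0,0,0,0],[0,0,0,0,0]])

```text
time_s: 4.65
position: [575.2, -256.2, 16.2]
ee_rot: [0.695, 0.719, 0.001, 0.002]
contact_force: [-0.3, -0.8, 0.1]
width: 69.9
grasp_force: 0.0
```

>>> drive_tool(commands=[[-1,0,0,0,0],[-1,0,0,0,0],[-1,0,0,0,0],[-1,0,0,0,0]], grip_force=80)

```text
time_s: 5.15
position: [573.8, -255.8, 14.7]
ee_rot: [0.695, 0.719, 0.0, 0.0]
contact_force: [-0.0, -0.1, 2.9]
width: 9.3
grasp_force: 78.0
```

>>> drive_tool(commands=[[-1,0,0,20,0],[-1,0,0,40,0],[-1,0,0,30,0],[-1,0,0,0,0]])

```text
time_s: 5.65
position: [575.6, -256.6, 106.7]
ee_rot: [0.695, 0.719, 0.001, 0.002]
contact_force: [1.2, 0.1, -1.8]
width: 9.2
grasp_force: 78.2
```

Run:
```python
from h import *
f=optics.grab_frame("wrist"); s=sense(); print(s["position"],s["ee_rot"],s["width"],s["grasp_force"],s["contact_force"])
g=optics.grab_frame("scene")
a=g["frame"][180:320,260:460]; cv2.imwrite("pics/l.png",np.hstack([cv2.resize(a,(500,350)),cv2.resize(f["frame"],(300,225)).copy() if 0 else cv2.copyMakeBorder(cv2.resize(f["frame"],(300,225)),0,125,0,0,0)]))
for t in ["spindle_tip","knob"]:
    for q in(f,g): print(t,[(np.round(d["centre"],1).tolist(),round(d["score"],2)) for d in spotter.landmark_of(q,t)][:3])
```

```text
[ 574.28759751 -255.99205222  104.81531896] [6.94995004e-01 7.19014002e-01 2.68579680e-04 8.58020422e-04] 9.460122492461855 78.19125534966588 [-0.16531315  0.35597175 -0.69139836]
spindle_tip []
spindle_tip [([339.5, -79.1, 2.4], 0.69), ([571.9, -121.3, 121.7], 0.68)]
knob [([389.0, -195.4, 9.1], 0.74), ([577.2, -302.0, 123.7], 0.64)]
knob [([575.6, -300.5, 121.2], 0.7)]
```

View pics/l.png

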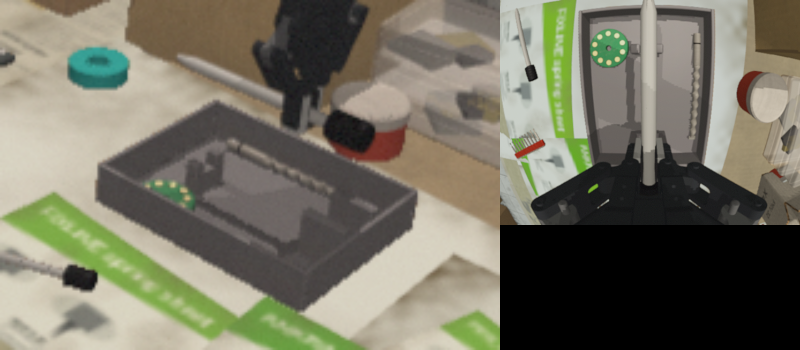

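The spindle is held level, about 16 mm above the TCP, with the tip about 131 mm ahead of it. I'll move it in front of the first hole.

>>> drive_tool(commands=[[-1,-8,40,0,-0.025],[-1,-8,55,0,-0.025],[-1,-8,55,0,0],[-1,-5,55,0,0],[-1,0,36,-20,0]])

```text
time_s: 6.58
position: [544.9, -12.5, 84.7]
ee_rot: [0.712, 0.702, 0.001, 0.001]
contact_force: [0.9, -0.6, -1.5]
width: 9.5
grasp_force: 78.2
```

>>> drive_tool(commands=[[-1,0,0,-25,0],[-1,0,0,-16,0],[-1,0,0,0,0],[-1,0,0,0,0]])

```text
time_s: 7.08
position: [544.8, -14.8, 43.5]
ee_rot: [0.713, 0.701, -0.0, -0.0]
contact_force: [0.5, 0.2, -1.3]
width: 9.6
grasp_force: 78.2
```

Run:
```python
from h import *
f=optics.grab_frame("wrist"); s=sense(); print(s["position"],s["ee_rot"],s["width"],s["grasp_force"],s["contact_force"])
g=optics.grab_frame("scene"); t=optics.grab_frame("top")
a=g["frame"][150:250,190:320]; b=t["frame"][140:220,160:300]
cv2.imwrite("pics/p.png",np.vstack([np.hstack([cv2.resize(a,(400,300)),cv2.resize(f["frame"],(400,300))]),cv2.resize(b,(800,300))[:, :] if 0 else cv2.resize(t["frame"][150:202,160:300],(800,297))]))
for n in ["spindle_tip","knob","near_hole","far_hole","roll_near","roll_far"]:
    for c,q in zip("wst",(f,g,t)): print(n,c,[(np.round(d["centre"],1).tolist(),round(d["score"],2)) for d in spotter.landmark_of(q,n)][:2])
```

```text
[545.29548521 -14.89651484  43.86594261] [7.12857944e-01 7.01308299e-01 3.19681195e-04 3.46518862e-04] 9.22207878978117 78.19147132337093 [-0.41768356  0.08741143 -1.77393699]
spindle_tip w [([343.6, -77.5, 6.3], 0.56)]
spindle_tip s [([549.2, 119.5, 60.0], 0.88), ([340.0, -79.9, 0.8], 0.75)]
spindle_tip t [([545.8, 114.5, 59.8], 0.66), ([550.0, 168.9, 60.4], 0.45)]
knob w [([546.4, -58.7, 58.5], 0.93)]
knob s [([543.8, -61.6, 61.0], 0.81), ([387.4, -197.1, 7.5], 0.52)]
knob t [([385.1, -191.9, 13.8], 0.46)]
near_hole w []
near_hole s [([546.1, 138.1, 57.3], 0.69)]
near_hole t [([549.1, 139.9, 59.2], 0.65)]
far_hole w []
far_hole s [([549.0, 242.4, 55.5], 0.83)]
far_hole t [([546.7, 245.0, 57.4], 0.95), ([550.0, 138.5, 57.1], 0.62)]
roll_near w [([650.3, 48.3, -0.2], 0.81)]
roll_near s [([549.5, 172.5, 61.5], 0.57)]
roll_near t [([550.6, 166.6, 57.6], 0.77), ([653.8, 48.6, 2.7], 0.49)]
roll_far w []
roll_far s [([546.5, 208.3, 55.9], 0.56), ([549.3, 189.3, 0.4], 0.18)]
roll_far t [([550.4, 211.7, 54.2], 0.76)]
```

View pics/p.png

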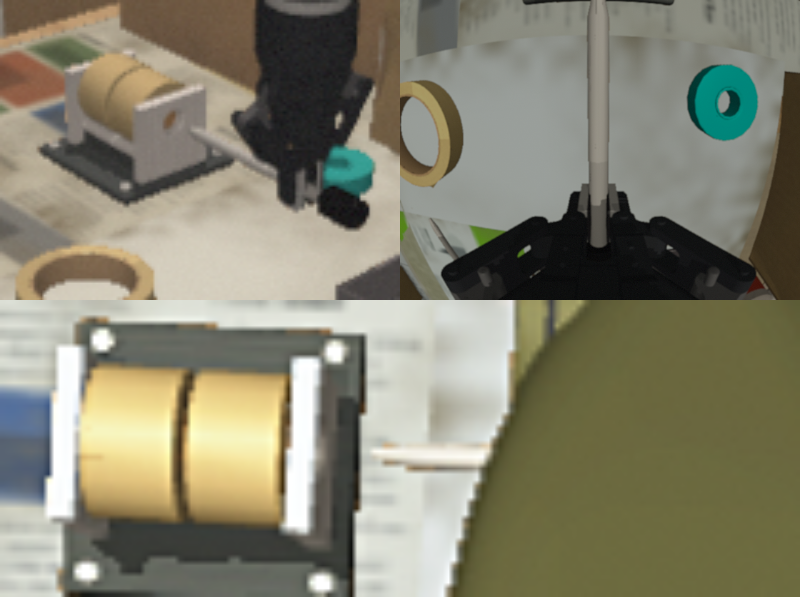

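The left panel shows the tip at scene px (252.7,192.6) just short of the hole at (246.5,188.7). The bottom panel shows the tip at top px (225.7,177.1) and the cheek centred at row 175.2. I'll check the relative alignment.

Run:
```python
from h import *
g=optics.grab_frame("scene"); t=optics.grab_frame("top")
print("tip top",ray(t,225.7,177.1,59)); print("cheek",[ray(t,214,r,80)[0] for r in(159.6,190.8)])
# grey-level refined: shank rows in top, columns 228..242
h=cv2.cvtColor(t["frame"],cv2.COLOR_BGR2GRAY)
for n,P in [("hole",(546,138,58)),("hole549",(549,138,58)),("tip",(546,116,59)),("tip",(546,116,57)),("tip549",(549,116,59))]: print(n,P,proj(g,P),proj(t,P))
hs=cv2.cvtColor(g["frame"],cv2.COLOR_BGR2GRAY)[180:200,236:262]
print(hs)
```

```text
tip top [544.17013668 113.86507597  59.        ]
cheek [np.float64(581.2206512566361), np.float64(508.8429165899104)]
hole (546, 138, 58) [246.06179163 190.35316598] [215.48800903 176.08932473]
hole549 (549, 138, 58) [246.95999009 190.01177971] [215.53603654 174.82421067]
tip (546, 116, 59) [251.70623305 192.94853173] [224.81770172 176.3013238 ]
tip (546, 116, 57) [251.70672167 193.65664112] [224.90992797 176.42008233]
tip549 (549, 116, 59) [252.6064361  192.59998284] [224.86375727 175.03551927]
[[167 167 163 145 109 105 103 103 110 121 142 153 170 204 200 200 193 158
  158 129 125 162 163 171 176 168]
 [165 160 140 108 106 110 119 142 154 175 204 203 203 191 174 159 129 125
  123 127 127 161 171 176 178 178]
 [155 136 115 121 142 156 170 204 209 200 194 175 158 131 124 125 127 125
  127 123 127 164 172 174 180 180]
 [156 147 158 170 205 210 199 193 191 164 139 126 125 124 124 125 127 122
  123 126 125 166 174 175 183 181]
 [179 205 208 198 201 193 161 140 125 127 125 125 124 124 121 127 126 123
  124 127 126 169 173 176 179 181]
 [198 195 190 162 156 128 122 123 126 128 127 120 127 
[... 881 characters left out ...]
28 161 138
  161 150 147 176 174 167 157 145]
 [124 123 125 123 125 123 125 120 117 121 131 129 126 126 122 117 120 146
  159 169 178 170 175 172 172 163]
 [124 123 124 121 124 127 128 125 123 130 127 122 124 126 124 126 112 114
  127 142 157 164 177 169 176 173]
 [124 124 127 126 125 125 124 124 125 129 125 123 124 126 124 127 128 110
  109 117 131 133 159 164 175 174]
 [122 125 126 124 123 126 125 125 123 125 124 124 127 124 122 125 123 125
  117 109 112 120 133 139 159 171]
 [123 125 125 124 126 126 125 127 123 127 126 125 124 124 125 126 125 124
  126 119 112 100 110 122 133 151]
 [122 123 125 125 126 125 125 124 125 126 126 125 126 125 123 125 125 125
  126 127 126  86  88 110 112 126]]
```

The hole's image centre (246.3,190.3) matches (546,138,58), and the tip is within about 1–2 mm of that line. I'll insert.

>>> drive_tool(commands=[[-1,0,12,-1,0],[-1,0,10,0,0],[-1,0,8,0,0],[-1,0,8,0,0],[-1,0,0,0,0]])

```text
time_s: 8.85
position: [544.7, 24.0, 42.4]
ee_rot: [0.712, 0.702, -0.0, 0.0]
contact_force: [-0.6, -1.0, -1.5]
width: 9.5
grasp_force: 78.2
```

>>> drive_tool(commands=[[-1,0,8,0,0],[-1,0,8,0,0],[-1,0,8,0,0],[-1,0,8,0,0],[-1,0,0,0,0]])

```text
time_s: 9.48
position: [544.8, 56.0, 42.3]
ee_rot: [0.712, 0.702, 0.0, 0.0]
contact_force: [-0.4, 0.1, -2.5]
width: 9.3
grasp_force: 78.2
```

>>> drive_tool(commands=[[-1,0,8,0,0],[-1,0,8,0,0],[-1,0,8,0,0],[-1,0,8,0,0],[-1,0,0,0,0]])

```text
time_s: 10.1
position: [544.8, 88.0, 42.4]
ee_rot: [0.712, 0.702, 0.0, 0.0]
contact_force: [0.1, -0.4, -2.3]
width: 9.2
grasp_force: 78.2
```

>>> drive_tool(commands=[[-1,0,8,0,0],[-1,0,8,0,0],[-1,0,7,0,0],[-1,0,6,0,0],[-1,0,0,0,0]])

```text
time_s: 10.72
position: [544.8, 116.8, 42.3]
ee_rot: [0.712, 0.702, 0.0, 0.0]
contact_force: [0.9, -0.8, -1.3]
width: 9.5
grasp_force: 78.2
```

Run:
```python
from h import *
f=optics.grab_frame("wrist"); g=optics.grab_frame("scene"); s=sense(); print(s["position"],s["contact_force"])
a=g["frame"][150:240,180:300]; cv2.imwrite("pics/q.png",np.hstack([cv2.resize(a,(400,300)),cv2.resize(f["frame"],(400,300))]))
```

```text
[544.70266364 116.28310682  42.33739304] [-0.38772199  0.86253403 -1.60235283]
```

View pics/q.png

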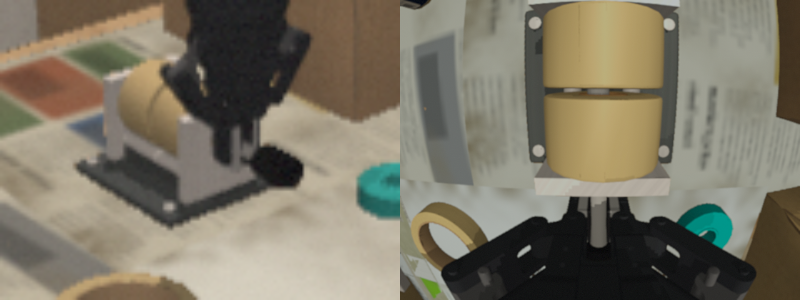

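The picture shows the shank in the gap between the rolls, and both rolls are in their cradle. I'll lower it a little, let go, and take it by the knob.

>>> drive_tool(commands=[[-1,0,0,-2,0],[-1,0,0,-1,0],[-1,0,0,0,0],[-0.6,0,0,0,0],[0,0,0,0,0]])

```text
time_s: 11.45
position: [545.1, 116.4, 39.7]
ee_rot: [0.713, 0.701, 0.0, 0.0]
contact_force: [-0.5, -0.4, 0.8]
width: 34.3
grasp_force: 0.0
```

>>> drive_tool(commands=[[1,0,0,0,0],[1,0,0,0,0],[1,0,0,0,0],[1,0,0,0,0]])

```text
time_s: 11.95
position: [544.8, 116.3, 39.4]
ee_rot: [0.713, 0.701, 0.0, 0.0]
contact_force: [-0.2, 0.3, -0.5]
width: 85.4
grasp_force: 0.0
```

>>> drive_tool(commands=[[1,0,-15,0,0],[1,0,-20,0,0],[1,0,-14,0,0],[1,0,0,0,0],[1,0,0,0,0]])

```text
time_s: 12.58
position: [544.8, 67.1, 39.4]
ee_rot: [0.713, 0.701, 0.0, -0.0]
contact_force: [0.1, 0.6, 0.2]
width: 85.3
grasp_force: 0.0
```

Run:
```python
from h import *
f=optics.grab_frame("wrist"); g=optics.grab_frame("scene"); s=sense(); print(s["position"],s["width"],s["contact_force"])
for q in(f,g):
  for n in("knob","spindle_tip","spindle"): print(n,[(np.round(d["centre"],1).tolist(),round(d["score"],2)) for d in spotter.landmark_of(q,n)][:2])
a=g["frame"][150:240,180:300]; cv2.imwrite("pics/r.png",np.hstack([cv2.resize(a,(400,300)),cv2.resize(f["frame"],(400,300))]))
```

```text
[544.8117043   67.60083093  39.37478241] 85.57005037319531 [0.58427943 0.18459279 0.27689983]
knob [([545.4, 72.0, 54.8], 0.9)]
spindle_tip []
spindle [([549.5, 87.9, 56.9], 0.67)]
knob [([548.1, 69.2, 55.6], 0.65), ([383.8, -193.9, 6.4], 0.58)]
spindle_tip [([343.1, -81.2, 4.1], 0.72), ([549.2, 244.0, 56.2], 0.2)]
spindle [([378.6, -187.5, 13.1], 0.52)]
```

View pics/r.png

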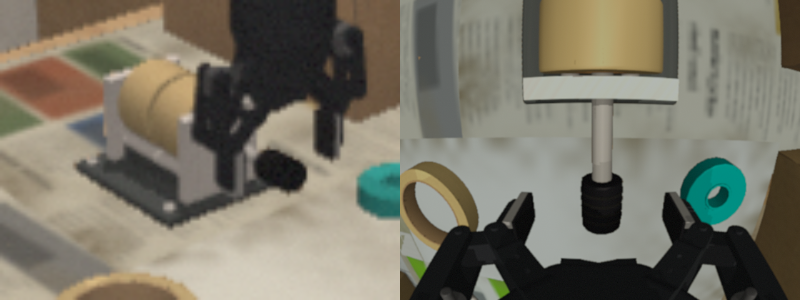

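The spindle rests in the holes with the knob at about (546,70,55), between the fingers. I'll grip it and push it home.

>>> drive_tool(commands=[[0,0,0,0,0],[-1,0,0,0,0],[-1,0,0,0,0],[-1,0,0,0,0],[-1,0,0,0,0]], grip_force=50)

```text
time_s: 13.6
position: [544.7, 67.3, 39.4]
ee_rot: [0.713, 0.701, 0.0, 0.0]
contact_force: [-0.4, -0.0, 0.8]
width: 24.5
grasp_force: 48.8
```

>>> drive_tool(commands=[[-1,0,0,1,0],[-1,0,8,0,0],[-1,0,8,0,0],[-1,0,8,0,0],[-1,0,0,0,0]])

```text
time_s: 14.22
position: [544.8, 92.3, 40.3]
ee_rot: [0.712, 0.702, 0.0, -0.0]
contact_force: [0.5, 1.0, -0.9]
width: 24.1
grasp_force: 48.9
```

>>> drive_tool(commands=[[-1,0,8,0,0],[-1,0,7,0,0],[-1,0,5,0,0],[-1,0,0,0,0]])

```text
time_s: 14.72
position: [544.8, 111.9, 40.3]
ee_rot: [0.713, 0.702, 0.0, -0.0]
contact_force: [-0.1, 1.1, -0.5]
width: 24.3
grasp_force: 48.9
```

>>> drive_tool(commands=[[-1,0,2,0,0],[-1,0,2,0,0],[-1,0,1,0,0],[-1,0,0,0,0]])

```text
time_s: 15.22
position: [544.8, 116.4, 40.4]
ee_rot: [0.713, 0.701, 0.0, -0.0]
contact_force: [-1.2, -0.1, -1.3]
width: 24.2
grasp_force: 48.9
```

>>> drive_tool(commands=[[-1,0,1,0,0],[-1,0,1,0,0],[-1,0,0,0,0]])

```text
time_s: 15.6
position: [544.7, 117.0, 40.3]
ee_rot: [0.713, 0.701, -0.001, 0.001]
contact_force: [1.4, -4.6, 0.2]
width: 24.6
grasp_force: 49.0
```

Run:
```python
from h import *
f=optics.grab_frame("wrist"); g=optics.grab_frame("scene"); s=sense(); print(s["position"],s["width"],s["contact_force"])
for q in(f,g):
  for n in("knob","spindle_tip","spindle","roll_near","roll_far"): print(n,[(np.round(d["centre"],1).tolist(),round(d["score"],2)) for d in spotter.landmark_of(q,n)][:2])
```

```text
[544.72375783 116.96059348  40.32236672] 24.42711330842841 [ 0.03675385 -4.05621649  0.22621967]
knob [([546.1, 122.5, 55.9], 0.94)]
spindle_tip []
spindle []
roll_near [([649.8, 47.6, -2.1], 0.82), ([545.7, 166.6, 61.1], 0.59)]
roll_far [([549.5, 209.3, 59.5], 0.62)]
knob [([387.0, -195.5, 5.6], 0.66), ([544.8, 119.5, 60.8], 0.38)]
spindle_tip [([341.6, -79.9, 0.8], 0.69)]
spindle [([380.0, -187.0, 13.2], 0.59), ([546.3, 138.3, 58.5], 0.42)]
roll_near [([650.4, 47.6, -3.0], 0.89), ([549.4, 168.6, 56.6], 0.59)]
roll_far [([546.5, 211.1, 58.1], 0.71)]
```

>>> drive_tool(commands=[[-1,0,1,0,0],[-1,0,1,0,0],[-1,0,0,0,0]])

```text
time_s: 16.58
position: [544.7, 117.0, 40.3]
ee_rot: [0.713, 0.701, -0.002, 0.003]
contact_force: [0.9, -10.0, 1.0]
width: 24.7
grasp_force: 49.0
```

It has reached a hard stop, with the shoulder at about y=137–138. I'll relax, let go and retreat.

>>> drive_tool(commands=[[-1,0,-2,-1,0],[-1,0,0,0,0],[-0.4,0,0,0,0],[0.3,0,0,0,0],[1,0,0,0,0]])

```text
time_s: 17.2
position: [544.9, 119.0, 39.4]
ee_rot: [0.713, 0.702, 0.001, -0.0]
contact_force: [0.4, 0.2, -0.4]
width: 61.3
grasp_force: 0.0
```

>>> drive_tool(commands=[[1,0,0,0,0],[1,0,0,0,0],[1,0,-20,0,0],[1,0,-30,0,0],[1,0,-30,30,0]])

```text
time_s: 17.82
position: [542.1, 36.4, 67.6]
ee_rot: [0.713, 0.701, -0.002, -0.002]
contact_force: [-0.2, -0.4, 0.7]
width: 85.3
grasp_force: 0.0
```

>>> drive_tool(commands=[[1,0,-40,50,0],[1,0,-50,50,0],[1,0,-50,0,0],[1,0,0,0,0],[1,0,0,0,0]])

```text
time_s: 18.45
position: [543.9, -95.5, 162.0]
ee_rot: [0.713, 0.701, -0.0, -0.001]
contact_force: [-0.3, 0.4, 0.9]
width: 85.3
grasp_force: 0.0
```

Run:
```python
from h import *
f=optics.grab_frame("top"); g=optics.grab_frame("scene"); s=sense(); print(s["position"],s["width"],s["contact_force"],s["time_s"])
for q in(f,g):
  for n in("knob","spindle_tip","spindle","roll_near","roll_far","spray_can"): print(n,[(np.round(d["centre"],1).tolist(),round(d["score"],2)) for d in spotter.landmark_of(q,n)][:3])
a=g["frame"][145:235,130:290]; b=f["frame"][140:215,130:270]
cv2.imwrite("pics/z.png",np.vstack([cv2.resize(a,(600,300)),cv2.resize(b,(600,300))]))
```

```text
[544.03189206 -94.38032562 161.75808774] 85.17604568769606 [-0.15647537 -0.48255685 -0.59602596] 18.55
knob [([544.1, 121.6, 54.5], 0.8), ([547.3, 167.1, 58.8], 0.68)]
spindle_tip [([546.0, 188.0, -0.6], 0.51)]
spindle [([543.3, 132.5, 52.6], 0.79)]
roll_near [([550.0, 168.4, 56.6], 0.7), ([652.4, 43.2, 1.1], 0.65)]
roll_far [([549.9, 211.2, 59.1], 0.69)]
spray_can [([374.6, 312.2, 0.8], 0.86)]
knob [([385.3, -196.9, 4.2], 0.81), ([546.6, 119.4, 55.0], 0.51)]
spindle_tip [([339.8, -81.2, 1.8], 0.57), ([550.4, 167.1, 57.8], 0.22)]
spindle [([379.9, -187.1, 8.9], 0.87), ([544.9, 140.2, 56.7], 0.46)]
roll_near [([647.4, 48.9, -0.9], 0.95), ([549.3, 171.2, 56.8], 0.62)]
roll_far [([544.8, 211.3, 57.4], 0.74)]
spray_can [([375.8, 311.7, 1.0], 0.63)]
```

View pics/z.png

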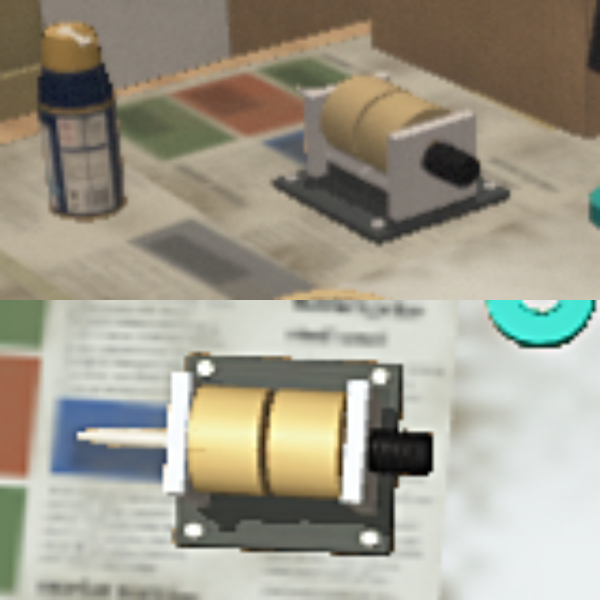

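The pictures show the knob against the first cheek, the tip out past the second cheek, and the can standing. I'll check the numbers from the tip at top px (148.2,174) and the knob end at (230.8,178).

Run:
```python
from h import *
f=optics.grab_frame("top")
g=f["frame"].astype(int)
# shank beyond far cheek: columns 152..167; knob columns 218..229
G=g.sum(2)
for c in range(149,168,3):
    print("tip",c,end=" "); col=g[165:185,c]; w=np.clip((col[:,2]-col[:,0]).astype(float)+40,0,None)*(col.sum(1)>450); r=165+(w*np.arange(20)).sum()/max(w.sum(),1e-6); print(np.round(ray(f,c,r,55),1))
for c in range(219,230,3):
    w=(G[165:192,c]<110).astype(float); r=165+(w*np.arange(27)).sum()/w.sum(); print("knob",c,w.sum(),np.round(ray(f,c,r,56),1))
```

```text
tip 149 [542.6 294.1  55. ]
tip 152 [546.2 287.3  55. ]
tip 155 [547.3 280.3  55. ]
tip 158 [548.8 273.4  55. ]
tip 161 [550.  266.4  55. ]
tip 164 [549.6 259.4  55. ]
tip 167 [550.6 252.4  55. ]
knob 219 9.0 [542.  129.9  56. ]
knob 222 12.0 [541.4 122.8  56. ]
knob 225 9.0 [541.6 115.7  56. ]
knob 228 8.0 [542.6 108.7  56. ]
```

```bash
python3 -c "
from bench import bot; print(bot.sign_off())"
```

```text
the job is handed in; nothing more can be done
None
```

The job is handed in, with no verdict returned. The spindle is threaded through both cheeks and both rolls with its shoulder home against the first cheek and its tip about 50 mm past the second; the rolls are in their cradle and the spray can is standing, at 18.6 s of the 58 s.

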